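Check in a reagent pack at the barcode reading station

ROBOT

A 7-joint arm with a two-finger parallel gripper is mounted at the origin on the work surface; the furniture and walls round the work are solid. World frame = base frame: x ahead of the robot, y to its left, z up, the work surface at z = 0. Lengths are in m, angles in rad, forces in N, time in s.
With the tool pointing down it reaches from about 0.35 to 0.9 m from the base axis. Payload 19.9 kg.
Tool frame: the origin (TCP) lies at the very end of the fingers, on their centre line; the grasp point (between the pads) lies 19 mm behind it; y points along the fingers, z is the direction in which the jaws open and shut, and the axes are right-handed (so a half turn about y gives the same grasp; the last joint's range is limited). The gripper opens to 85 mm and grips with 20 to 120 N. Pads are 22 mm wide; open, the fingers measure 114 mm over their backs; the gripper's body (76 mm by 85 mm) begins 54 mm behind the grasp point. The pads swing forward as they close: fully open they stand 13 mm farther back than shut.
Start: joints at [1.113, 0.417, -0.01, 1.614, 0.005, 1.111, -0.053], TCP at [0.253, -0.571, 0.231] pointing down, gripper open.
Joint ranges: [-2.81, 2.81], [-0.39, 2.02], [-1.27, 1.25], [0.06, 2.57], [-1.19, 4.33], [0.19, 2], [-2.82, 2.82]. Speed limits (rad/s): [1.89, 1.89, 2.39, 2.39, 3.01, 3.01, 3.01].

INTERFACE

Orientations are given as a rotation vector (axis times angle).
In Python, from bench import robot gives the robot as it stands. The module is installed in compiled form; this text tells all that it offers. Calls block until the motion is done:
- robot.move_pose(position, orientation): joint-space move of the TCP to a pose.
- robot.move_straight(position, orientation=None, v=0.15, guard=None): straight line of the TCP; orientation=None keeps the orientation; v is the mean speed in m/s. With guard (N) it stops when the force on the tool has changed by that much, and returns True; else False.
- robot.move_joints(angles): joint-space move.
- robot.command_gripper(opening): opening from 0.0 (shut) to 1.0 (fully open); the grip force is fixed at half the most; returns when the fingers have stopped.
- robot.dwell(seconds).
- robot.inverse_kinematics(position, orientation): joint angles nearest the present ones, or None.
- robot.sense(): the state.
- robot.get_image(name): name is "scene" or "top"; returns a dict with "color" (400x640x3 uint8, red, green, blue), "camera_matrix" (3x3 intrinsics, pixels), "R" (3x3) and "t" (3): a world point X has camera coordinates R X + t. Camera axes: x right, y down, z forward; pixel columns grow to the right and rows downward; lengths in m; the calibration is good to about 2 mm. A picture is of the moment at which its call begins. There is no depth.
A pose or a line that the arm cannot do raises robot.IKError and nothing moves.
- robot.hand_in(): hands the job in, once; it reports no verdict.
The state is a dict: "time_s": time; "joint_positions": joint angles; "joint_vel": joint speeds; "joint_torque": joint torques, N m; "eef_pos": TCP position; "eef_rot": TCP orientation; "ft_force": force on the tool from outside, world axes, zero at the start; "moment": the same for the moment, N m; "finger_gap": opening from 0.0 (shut) to 1.0 (fully open).
Only numpy, scipy, OpenCV 4.12 (cv2) and the standard library are available. Lean on these libraries where they do the work, as an engineer would, in place of code of your own. Each camera call takes 0.05 s, during which the arm holds its last target. There are 200 camera calls.

TASK

Check in the twin-cap reagent pack: keeping it upright, set it down into the pocket of the reading nest with its barcode side facing the scanner's window, and let go of it. Then squeeze the trigger of the scanner that is strapped on its side at that station fully home against the grip, keep it there for about a second while it reads, and let it spring right back out. Leave the pack seated in the nest and do not disturb the single-cap pack or the other things on the bench.

Things in the scene. Friction and masses are not known exactly. Their poses are not given: they have to be found in the camera images.
- station: Fixed reading station: base plate 265 (x) x 68 (y) x 8 mm. On its far half a pale grey pistol scanner lies strapped on its side, nose to the station's -x (towards the robot), grip to -y; on its near half is the grey nest. Origin: centre of the plate's underside; x away from the robot, y left, z up. (The black scanner on a bent neck at the back is not used.)
- nest_floor (a point): Centre of the nest's pocket floor, 28 mm above the bench. The pocket is 40 mm (station x) by 94 mm (station y), 2 mm more on each side than the twin-cap pack; walls 6 mm thick, 11 mm above this floor (5 mm on the window side), with 44 mm wide finger cut-outs at the middle of both long sides.
- nest_front (a point): Where the middle of the barcode label must be when the pack is seated the right way round: 18 mm from the pocket's middle towards the window (station +x), 24 mm above the pocket floor.
- scanner_window (a point): Centre of the scanner's dark window, on its nose, 60 mm above the bench; it looks along the station's -x at the nest; the seated label is 54 mm away. The scanner's head is 60 mm wide and reaches 90 mm above the bench.
- trigger_pad (a point): Middle of the trigger's front face, where a finger presses it; moves with the trigger. The black trigger blade is 16 mm high (z) and 46 mm long along the grip; its middle is 60 mm above the bench.
- grip_back (a point): Point on the back of the fixed grip across from the trigger pad, 60 mm above the bench; the grip is 30 mm high and ends 45 mm further out. Trigger and grip are squeezed together along a level line: from here towards (-0.971, -0.238, 0) in the station's frame. The pad is 53 mm from here along it at rest, 43 mm squeezed home. 40 mm outside both and all below down to the bench is free.
- trigger (a joint): Trigger hinge, rad: 0 at rest (out), 0.25 squeezed fully home (hard stop); a spring pushes it back, about 2 N at the start and 7 N at the stop, on the pad.
- pack_twin: Twin-cap reagent pack, loose, off-white plastic, 0.16 kg: body 36 mm (x) by 90 mm (y) by 48 mm high of two equal chambers, a dark grey screw cap (26 mm wide) on each, 63 mm high with the caps. Origin: centre of its underside, z up. The white label with black bars is on its +x long side only.
- pack_twin_label (a point): Centre of the barcode label on the +x long side of the twin-cap pack, 18 mm from its middle, 24 mm above its underside.
- pack_single: Single-cap reagent pack, loose, the same section but only 52 mm long and with one cap: a bystander. Origin: centre of its underside.
- dropper: Small dropper bottle, 26 x 26 x 80 mm, standing on the bench left of the station: a bystander. Origin: centre of its underside.
- tube_lying: Capped sample tube, 112 mm long, lying on the bench left of the station: a bystander.

How it is judged:
On the way, in this order (a step that is already met when the one before it is completed fails the run):
1. the twin-cap pack stands seated in the nest with its barcode side towards the scanner window, let go of (horizontal distance between pack_twin and nest_floor below 0.006 m and distance between pack_twin_label and nest_front below 0.01 m and z of pack_twin in the frame of nest_floor below 0.003 m and angle between pack_twin's own z axis and vertical below 0.08 rad and contact force between the fingers and pack_twin below 0.2 N), for 0.2 s.
2. the trigger is squeezed home and kept there for at least 0.4 s while the pack stands seated facing the window (value of joint trigger above 0.2 rad and distance between pack_twin_label and nest_front below 0.01 m), for 0.4 s.
At the end, for the whole second after the job is handed in: The trigger is back out (below 0.03 rad). The twin-cap pack stands at rest and upright on the pocket floor of the nest (within 3 mm in height, its middle within 6 mm of the pocket's), with its barcode side towards the scanner window (label within 10 mm of its place) (value of joint trigger below 0.03 rad and horizontal distance between pack_twin and nest_floor below 0.006 m and distance between pack_twin_label and nest_front below 0.01 m and z of pack_twin in the frame of nest_floor below 0.003 m and angle between pack_twin's own z axis and vertical below 0.08 rad and linear speed of pack_twin below 0.02 m/s); the robot touches nothing.
It fails at once if the twin-cap pack is tipped by more than about 35 degrees (angle between pack_twin's own z axis and vertical above 0.6 rad).
It fails at once if the twin-cap pack is dropped from more than about 15 mm instead of being set down (contact force between the fingers and pack_twin below 0.05 N and linear speed of pack_twin above 0.55 m/s).
It fails at once if the single-cap pack is shifted by more than 2 cm (distance of pack_single from where it was at the start of the episode above 0.02 m).
It fails at once if a bystander (dropper bottle, lying tube) is shifted by more than 2 cm (distance of any of dropper, tube_lying from where it was at the start of the episode above 0.02 m).
It also fails if it takes over 48 s, if anything falls off the work surface, if the arm or the gripper's body presses on something with over 40 N, if the wrist force passes 120 N, or if a joint passes its speed limit or range.

## Working session

There is one attempt and no reset: what is moved stays moved. The work goes in short steps, each a Python script; the robot and the scene stay as the last script left them, time stands still between calls to the robot, and variables do not carry over. Pictures are saved under pics/ and viewed, about 8 in all and at most 12, crops included, and the job is handed in when it is done.

```bash
mkdir -p pics
python3 - <<'E'
from bench import robot
import cv2,numpy as np
for n in("scene","top"):
    d=robot.get_image(n);cv2.imwrite(f"pics/{n}0.png",d["color"][:,:,::-1])
    np.savez(f"{n}.npz",K=d["camera_matrix"],R=d["R"],t=d["t"])
    print(n,d["camera_matrix"].tolist(),np.round(d["R"],3).tolist(),d["t"],"C",-d["R"].T@d["t"])
s=robot.sense();print(s)
E
```

```text
scene [[400.8929218456025, 0.0, 318.0516712993449], [0.0, 400.8929218456025, 202.50038395265486], [0.0, 0.0, 1.0]] [[0.555, -0.832, 0.022], [-0.496, -0.352, -0.794], [0.668, 0.43, -0.608]] [-0.39865028  0.29141499  0.56518804] C [-0.01167342 -0.47188302  0.58350014]
top [[424.06888864428646, 0.0, 314.6761620106041], [0.0, 424.06888864428646, 196.84536242442078], [0.0, 0.0, 1.0]] [[-0.013, -0.999, 0.034], [-0.983, 0.007, -0.185], [0.185, -0.036, -0.982]] [-0.10581457  0.57143345  0.79957495] C [ 0.41245394 -0.08069318  0.89466383]
{'time_s': 0.1, 'joint_positions': array([ 1.11246842,  0.41794939, -0.01026896,  1.61411698,  0.00468628,
        1.11071017, -0.05305288]), 'joint_vel': array([-0.0004752 , -0.00191112, -0.00036695, -0.00203706,  0.00050745,
        0.00133894,  0.00142899]), 'joint_torque': array([ 1.38318886e-03, -8.65825653e+01,  6.80250060e-01, -4.35636735e+01,
        1.91321882e-02,  4.90166320e-03, -1.41677342e-04]), 'eef_pos': array([ 0.25288528, -0.57120348,  0.23069981]), 'eef_rot': array([-0.42148758,  1.99295238, -1.99068605]), 'ft_force': array([ 0.31560137, -0.54239277,  0.74647839]), 'moment': array([-0.08711806,  0.02757638,  0.02542129]), 'finger_gap': 0.9984212330651119}
```

View pics/scene0.png

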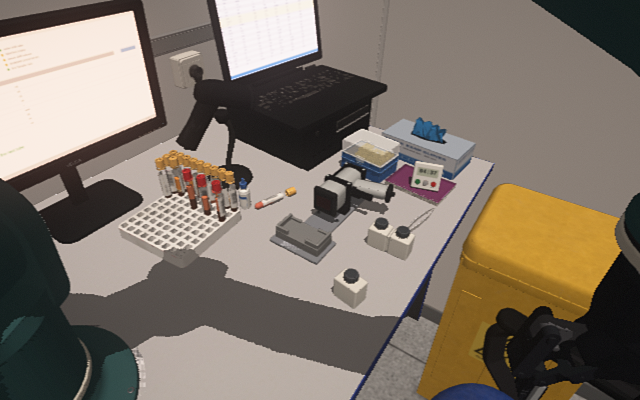

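View pics/top0.png

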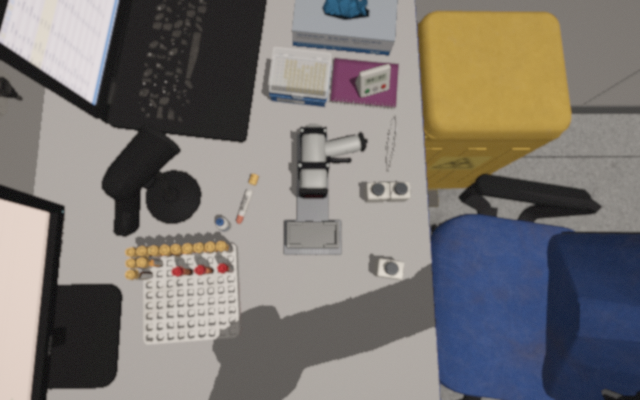

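The scene view shows the twin pack near (390,237), the nest near (303,240) and the scanner near (345,190). In the top view they are near (387,191), (312,235) and (313,160). I'll enlarge both views next.

Run:
```python
import cv2,numpy as np
a=cv2.imread("pics/scene0.png")[160:310,265:445];b=cv2.imread("pics/top0.png")[115:285,270:420]
a=cv2.resize(a,(720,600),interpolation=cv2.INTER_CUBIC);cv2.imwrite("pics/c1.png",a)
b=cv2.resize(b,None,fx=3.5,fy=3.5,interpolation=cv2.INTER_CUBIC);cv2.imwrite("pics/c2.png",b)
```

```text
(no output)
```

View pics/c1.png

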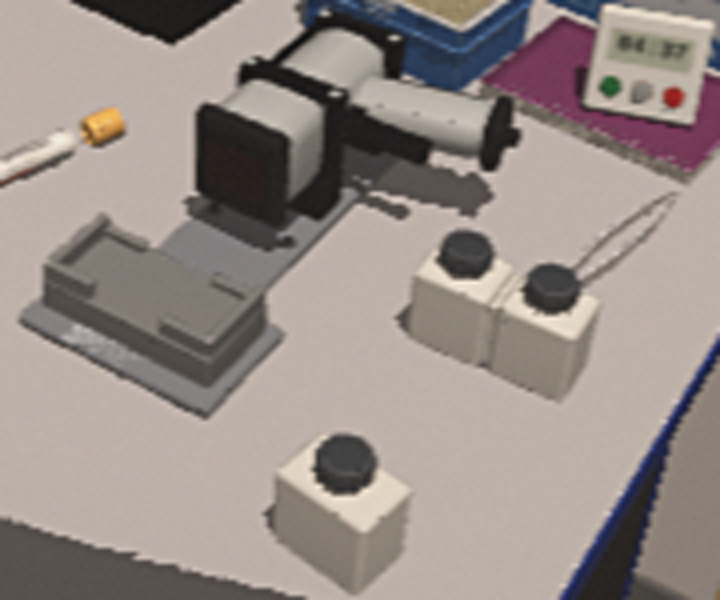

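View pics/c2.png

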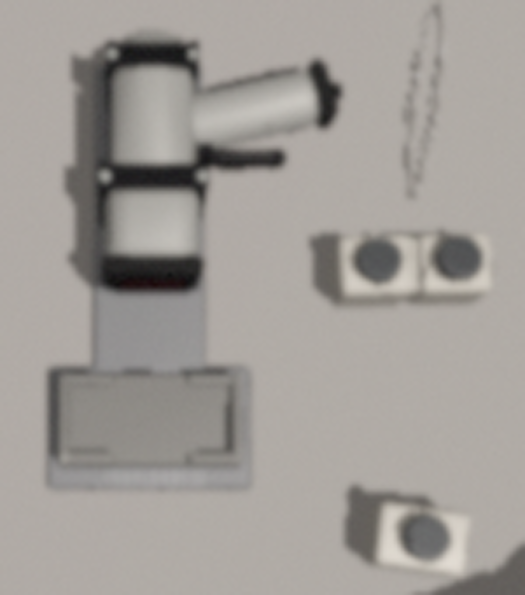

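The pack's robot-facing long side is plain, so the label is on the +x side, facing the same way as the window, and no turn is needed. I'll get initial poses by ray-casting, then refine them by fitting model wireframes to the image gradients.

```bash
cat > geo.py <<'E'
import cv2,numpy as np
from scipy.optimize import minimize
from scipy.ndimage import map_coordinates
C={n:dict(np.load(f"{n}.npz")) for n in("scene","top")}
def ray(n,u,v,z):
    c=C[n];d=c["R"].T@np.linalg.inv(c["K"])@[u,v,1];o=-c["R"].T@c["t"];return o+d*(z-o[2])/d[2]
def proj(n,P):
    c=C[n];q=(c["R"]@np.asarray(P).T).T+c["t"];q=q@c["K"].T;return q[:,:2]/q[:,2:]
def c2(u,v):return((u+.5)/3.5-.5+270,(v+.5)/3.5-.5+115)
def place(P,p):
    c,s=np.cos(p[2]),np.sin(p[2]);P=np.asarray(P);return np.c_[p[0]+c*P[:,0]-s*P[:,1],p[1]+s*P[:,0]+c*P[:,1],P[:,2]]
def seg(a,b,n=60):return np.linspace(a,b,n)
def rect(hx,hy,z,n=60):
    k=[(-hx,-hy,z),(hx,-hy,z),(hx,hy,z),(-hx,hy,z)];return np.vstack([seg(k[i],k[(i+1)%4],n) for i in range(4)])
def grad(f,s=.7):
    g=cv2.GaussianBlur(cv2.cvtColor(cv2.imread(f),cv2.COLOR_BGR2GRAY).astype(float),(0,0),s);return np.hypot(cv2.Sobel(g,6,1,0),cv2.Sobel(g,6,0,1))
def fit(model,p0,imgs,span=(.012,.012,.08)):
    """model: {view: pts}; maximise the gradient along the wireframe"""
    G={n:np.minimum(grad(f),120) for n,f in imgs.items()}
    def cost(p):return -sum(map_coordinates(G[n],proj(n,place(model[n],p))[:,::-1].T,order=1).mean() for n in imgs)
    best=min((np.add(p0,(a,b,c)) for a in np.linspace(-1,1,13)*span[0] for b in np.linspace(-1,1,13)*span[1] for c in np.linspace(-1,1,9)*span[2]),key=cost)
    r=minimize(cost,best,method="Nelder-Mead",options=dict(initial_simplex=[best,best+[.002,0,0],best+[0,.002,0],best+[0,0,.02]]));return r.x,r.fun
E
python3 - <<'E'
from geo import *
a,b=[ray("top",*c2(*q),.063) for q in((380,259),(459,257))]
print("caps",a,b,np.hypot(*(a-b)[:2])); pk=np.r_[((a+b)/2)[:2],np.arctan2(-(a-b)[0],(a-b)[1])]
n=ray("top",*c2(146,418),.036);l,r=[ray("top",*c2(*q),.008)for q in((48,487),(250,487))];print("nest",n,"plate near",l,r)
w=ray("top",*c2(152,262),.09);print("head nose",w)
print("grip end",ray("top",*c2(322,95),.075),"trig",[ray("top",*c2(*q),.068) for q in((205,157),(282,157))])
print("scene pad?",ray("scene",265+415/4,160+150/4,.06))
I={"scene":"pics/scene0.png","top":"pics/top0.png"}
E4=lambda hx,hy,z0,z1,ks:np.vstack([seg((sx*hx,sy*hy,z0),(sx*hx,sy*hy,z1)) for sx,sy in ks])
top=rect(.018,.045,.048);bot_s=np.vstack([seg((-.018,.045,0),(-.018,-.045,0)),seg((-.018,-.045,0),(.018,-.045,0)),E4(.018,.045,0,.048,[(-1,1),(-1,-1),(1,-1)])])
pack={"scene":np.vstack([top,bot_s]),"top":top}
for im in({k:I[k]} if k else I for k in("scene","top",None)):print("pack",list(im),fit(pack,pk,im))
nt=np.vstack([seg((-.026,-.053,.039),(-.026,-.022,.039)),seg((-.026,.053,.039),(-.026,.022,.039)),seg((-.026,.053,.039),(.02,.053,.039)),seg((-.026,-.053,.039),(.02,-.053,.039)),
 seg((-.02,-.047,.039),(-.02,-.022,.039)),seg((-.02,.047,.039),(-.02,.022,.039)),seg((-.02,.047,.039),(.02,.047,.039)),seg((-.02,-.047,.039),(.02,-.047,.039)),seg((.026,.053,.033),(.026,.022,.033)),seg((.026,-.053,.033),(.026,-.022,.033))])
ns=np.vstack([nt,E4(.026,.053,.008,.039,[(-1,1),(-1,-1)]),seg((-.026,.053,.008),(-.026,-.053,.008)),seg((-.026,-.053,.008),(.026,-.053,.008))])
nest={"scene":ns,"top":nt};p0=np.r_[n[:2],0]
for im in({k:I[k]} if k else I for k in("scene","top",None)):
    f=fit(nest,p0,im);print("nest",list(im),f)
pp=fit(pack,pk,I)[0]
out=[]
for k in I:
    s=4;im=cv2.resize(cv2.imread(I[k]),None,fx=s,fy=s,interpolation=cv2.INTER_CUBIC)
    for m,p,c in((pack,pp,(0,0,255)),(nest,f[0],(0,255,0))):
        for u,v in proj(k,place(m[k],p)):im[int((v+.5)*s),int((u+.5)*s)]=c
    u0,v0=(265,185) if k=="scene" else (275,165);out.append(im[v0*s:(v0+95)*s,u0*s:(u0+165)*s])
im=np.vstack(out);cv2.imwrite("pics/ov.png",cv2.resize(im,None,fx=.78,fy=.78))
E
```

```text
caps [ 0.58476367 -0.23970488  0.063     ] [ 0.58565204 -0.28559477  0.063     ] 0.045898483859818914
nest [ 0.49717096 -0.10461791  0.036     ] plate near [ 0.45964778 -0.04689818  0.008     ] [ 0.45824939 -0.16675007  0.008     ]
head nose [ 0.57827586 -0.10747703  0.09      ]
grip end [ 0.67939348 -0.20766033  0.075     ] trig [array([ 0.64449568, -0.1396123 ,  0.068     ]), array([ 0.64432509, -0.18422687,  0.068     ])]
scene pad? [ 0.64295225 -0.18257114  0.06      ]
pack ['scene'] (array([ 0.58545133, -0.26606422,  0.02543601]), np.float64(-88.935270979888))
pack ['top'] (array([ 0.58422358, -0.24979215, -0.00719082]), np.float64(-100.92422073171502))
pack ['scene', 'top'] (array([ 0.58506183, -0.26478338,  0.02184328]), np.float64(-169.24320048149042))
nest ['scene'] (array([ 0.49350424, -0.11004605, -0.07139515]), np.float64(-92.36799251504219))
nest ['top'] (array([ 0.50091873, -0.10225775, -0.01072165]), np.float64(-83.03707921244707))
nest ['scene', 'top'] (array([ 0.49532383, -0.10891699, -0.02486617]), np.float64(-144.00181184761823))
```

View pics/ov.png

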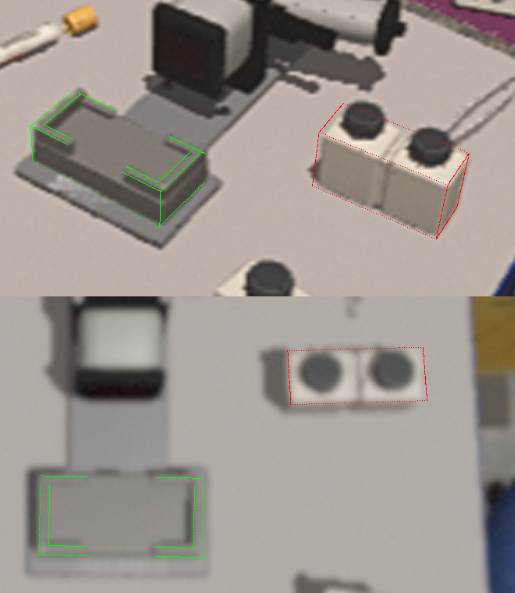

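The overlay matches the caps-based estimates to about 2 mm. The pack is at about (0.585, -0.2635, yaw 0.02) and the nest at about (0.496, -0.107, yaw -0.012). Next I'll grasp the pack from above, across its middle.

```bash
cat > rb.py <<'E'
from bench import robot
import numpy as np,cv2
from scipy.spatial.transform import Rotation as Ro
def down(ax):
    """tool pointing down, jaws along level direction ax; sign nearest the present one"""
    z=np.array([ax[0],ax[1],0.]);z/=np.linalg.norm(z)
    cur=Ro.from_rotvec(robot.sense()["eef_rot"]).as_matrix()[:,2]
    if cur@z<0:z=-z
    y=np.array([0,0,-1.]);return Ro.from_matrix(np.c_[np.cross(y,z),y,z]).as_rotvec()
def yaw(a):return down((np.cos(a),np.sin(a)))
def st(m=""):
    s=robot.sense();print(m,round(s["time_s"],2),np.round(s["eef_pos"],4),"gap",round(s["finger_gap"],3),"F",np.round(s["ft_force"],1),"M",np.round(s["moment"],2));return s
def snap(tag):
    for n in("scene","top"):cv2.imwrite(f"pics/{n}_{tag}.png",robot.get_image(n)["color"][:,:,::-1])
E
python3 - <<'E'
from rb import *
print(Ro.from_rotvec(robot.sense()["eef_rot"]).as_matrix().round(2).tolist())
r=yaw(.02);print(r,robot.inverse_kinematics([.585,-.2635,.15],r))
robot.command_gripper(.7)
robot.move_pose([.585,-.2635,.15],r);st("above")
print(robot.move_straight([.585,-.2635,.014],v=.1,guard=8));st("low")
robot.command_gripper(0);st("grip")
robot.move_straight([.585,-.2635,.13],v=.12);st("up");snap("up")
E
```

```text
[[-0.91, -0.0, 0.4], [-0.4, 0.0, -0.91], [0.0, -1.0, -0.0]]
[-1.21858899  1.19445772 -1.19445772] [ 0.64185725  0.55510159 -0.36829084  1.63122759  0.22776616  0.9978411
  0.21995417]
above 2.17 [ 0.5843 -0.2653  0.1502] gap 0.702 F [-0.6 -0.6 -1.2] M [ 0.06 -0.01  0.03]
False
low 3.67 [ 0.5854 -0.2637  0.0146] gap 0.698 F [-0.6  0.1 -0.7] M [ 0.02  0.02 -0.05]
grip 4.02 [ 0.5853 -0.2637  0.0146] gap 0.412 F [-1.5  1.2  5.7] M [0.1  0.28 0.03]
up 5.13 [ 0.5846 -0.2634  0.1291] gap 0.407 F [-0.2  0.5 -2.5] M [-0.04  0.   -0.01]
```

Run:
```python
from rb import *
r=yaw(-.012)
robot.move_straight([.496,-.107,.13],r,v=.15)
robot.move_straight([.496,-.107,.062],r,v=.1,guard=8);robot.dwell(.2);st("hover");snap("hov")
from geo import *
a=cv2.imread("pics/scene_hov.png")[185:275,265:370];b=cv2.imread("pics/top_hov.png")[190:265,270:355]
cv2.imwrite("pics/h.png",np.hstack([cv2.resize(a,(420,360),interpolation=2),cv2.resize(b,(375,360),interpolation=2)]))
```

```text
hover 7.62 [ 0.4963 -0.1071  0.0625] gap 0.412 F [-0.1  0.1 -2.5] M [ 0.   -0.02 -0.01]
```

View pics/h.png

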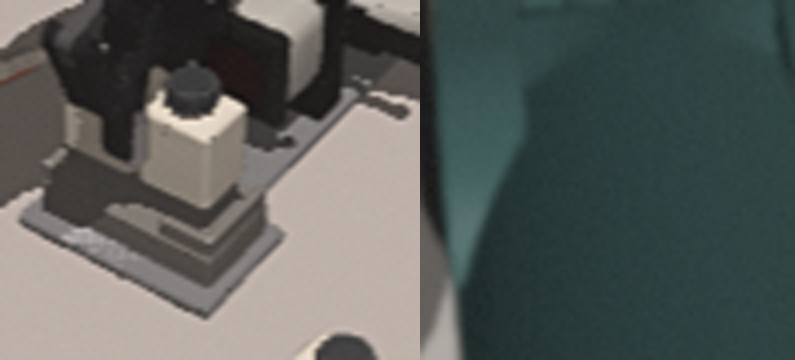

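The hover view shows the pack level above the pocket, with its bottom near corner at scene pixel (316.6,237); the arm hides the top view. I'll compare corner rays from this camera, then descend with a guard.

Run:
```python
from rb import *
from geo import *
h=lambda u,v:((u+.5)/4-.5+265,(v+.5)/4-.5+185)
print("pack corner -> centre",ray("scene",*h(207,208),.048)[:2]+[.018,.045])
print("base corner",ray("scene",*h(207,315),.008),"top-view est .4582,-.1668")
t=robot.move_straight([.496,-.107,.0405],v=.04,guard=6);robot.dwell(.2);s=st(f"stop {t}");snap("set")
a=cv2.imread("pics/scene_set.png")[185:275,265:370]
cv2.imwrite("pics/s.png",cv2.resize(a,(630,540),interpolation=2))
```

```text
pack corner -> centre [ 0.50047544 -0.10720314]
base corner [ 0.45461391 -0.17185132  0.008     ] top-view est .4582,-.1668
stop True 8.41 [ 0.4958 -0.107   0.0421] gap 0.414 F [ 1.7 -0.4  0.8] M [-0.04 -0.37  0.04]
```

View pics/s.png

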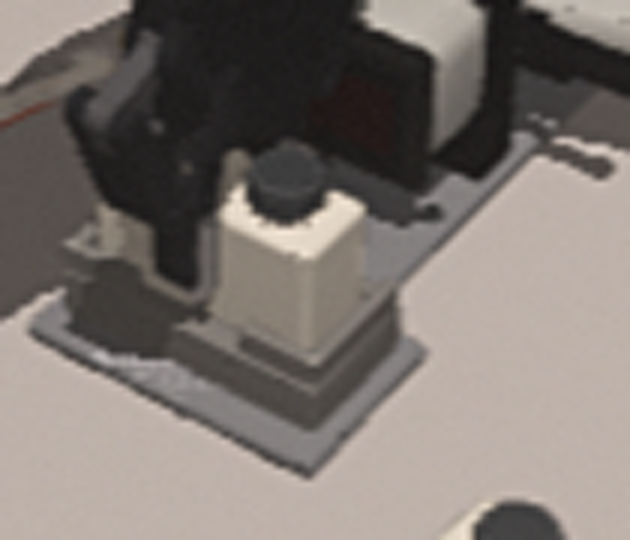

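The descent stopped at z = 0.0421 and seating was expected at 0.0426. The wall tops would have stopped it at 0.0476 or higher, so the pack is on the pocket floor. I'll release, retreat and check.

Run:
```python
from rb import *
robot.command_gripper(.75);robot.dwell(.3);st("rel")
robot.move_straight([.496,-.107,.17],v=.15)
robot.move_pose([.42,-.32,.25],yaw(.0));robot.dwell(.1);st();snap("rel")
from geo import *
a=cv2.imread("pics/scene_rel.png")[160:260,265:405];b=cv2.imread("pics/top_rel.png")[115:265,275:375]
cv2.imwrite("pics/r.png",np.hstack([cv2.resize(a,(420,300),interpolation=2)[:, :],np.zeros((300,0,3),np.uint8)]))
A=cv2.resize(a,(490,350),interpolation=2);B=cv2.resize(b,(300,450),interpolation=2)
o=np.zeros((450,790,3),np.uint8);o[:350,:490]=A;o[:,490:]=B;cv2.imwrite("pics/r.png",o)
```

```text
rel 9.2 [ 0.4955 -0.107   0.0423] gap 0.75 F [ 0.   0.6 -0.5] M [-0.04  0.04 -0.01]
 11.25 [ 0.4207 -0.3184  0.2493] gap 0.753 F [ 0.2  0.6 -0.4] M [-0.05 -0.02 -0.06]
```

View pics/r.png

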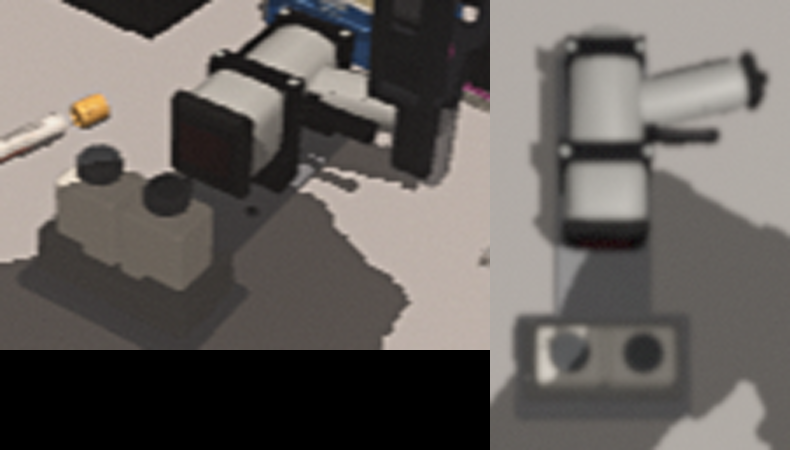

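The pack stands seated in the pocket with both caps level, and nothing else has moved. In the top view the trigger bar runs from r.png (645,133) to (717,135) and the grip's end cap is near (752,78). Now I'll locate the squeeze line.

Run:
```python
from geo import *
import cv2
a=-.012;R=np.array([[np.cos(a),-np.sin(a)],[np.sin(a),np.cos(a)]]);d=R@[.971,.238];g=R@[.238,-.971]
print("d",d,"g",g)
# subpixel edges in top view along d, on lines at several places along the grip
im=cv2.cvtColor(cv2.imread("pics/top0.png"),cv2.COLOR_BGR2GRAY).astype(float)
pad=ray("top",*c2(247,164),.062)[:2];print("pad0",pad,"mid0",pad+.0265*d,"back0",pad+.053*d)
for e in(-.02,-.01,0,.01,.02):
    s=np.arange(-.024,.08,.003);P=pad+e*g+s[:,None]*d
    print(e,map_coordinates(im,proj("top",np.c_[P,np.full(len(s),.062)])[:,::-1].T,order=1).astype(int))
print("s",(s*1000).astype(int))
# along the grip axis: end
s=np.arange(.02,.07,.003);P=pad+.036*d+s[:,None]*g
print("end",list(zip((s*1000).astype(int),map_coordinates(im,proj("top",np.c_[P,np.full(len(s),.06)])[:,::-1].T,order=1).astype(int))))
# along trigger bar (image-level)
s=np.arange(-.05,.04,.004);P=pad+.004*d+s[:,None]*np.array([0,-1]);print("trig",list(zip((s*1000).astype(int),map_coordinates(im,proj("top",np.c_[P,np.full(len(s),.064)])[:,::-1].T,order=1).astype(int))))
# station-model prediction from nest pose
n=np.array([.4955,-.107]);print("station pts: window",n+R@[.072,0])
```

```text
d [0.97378602 0.22633114] g [ 0.22633114 -0.97378602]
pad0 [ 0.64187426 -0.1644273 ] mid0 [ 0.66767959 -0.15842952] back0 [ 0.69348492 -0.15243175]
-0.02 [172 171 171 171 172 172 169 166 147  98  41  31  34  58 112 156 172 181
 185 182 175 166 156 145 131 128 130 128 121 102  64  43  42  37  50]
-0.01 [171 171 171 171 171 171 167 146  87  39  48  64 102 132 150 165 176 184
 187 184 176 169 159 143 123 137 162 165 162 159 156 156 154 137 125]
0 [171 171 172 171 171 171 163 127  65  50  74 120 149 145 151 165 177 186
 189 185 177 168 159 142 118 133 162 170 170 171 171 170 171 171 171]
0.01 [171 171 171 172 170 166 142  84  51  66 111 153 157 145 152 165 178 188
 191 187 178 169 159 142 118 129 162 170 171 171 172 171 171 171 171]
0.02 [170 171 171 171 170 164 134  83  65  91 141 166 160 146 148 162 178 189
 193 189 179 170 159 141 119 131 162 171 171 171 171 171 171 172 171]
s [-24 -21 -18 -15 -12  -9  -6  -3   0   2   5   8  11  14  17  20  23  26
  29  32  35  38  41  44  47  50  53  56  59  62  65  68  71  74  77]
end [(np.int64(20), np.int64(181)), (np.int64(23), np.int64(182)), (
[... 519 characters left out ...]
t64(177)), (np.int64(-41), np.int64(169)), (np.int64(-37), np.int64(161)), (np.int64(-33), np.int64(149)), (np.int64(-29), np.int64(106)), (np.int64(-25), np.int64(39)), (np.int64(-21), np.int64(27)), (np.int64(-17), np.int64(39)), (np.int64(-13), np.int64(48)), (np.int64(-9), np.int64(50)), (np.int64(-5), np.int64(54)), (np.int64(-1), np.int64(59)), (np.int64(2), np.int64(61)), (np.int64(6), np.int64(59)), (np.int64(10), np.int64(61)), (np.int64(14), np.int64(57)), (np.int64(18), np.int64(49)), (np.int64(22), np.int64(99)), (np.int64(26), np.int64(161)), (np.int64(30), np.int64(171)), (np.int64(34), np.int64(172)), (np.int64(38), np.int64(171))]
station pts: window [ 0.56749482 -0.10786398]
```

The squeeze line is clear: trigger front at s ≈ -2.5 mm and grip back at ≈ 50 mm, which agrees with 53 mm at rest. I'll straddle it from above and squeeze in steps.

Run:
```python
from rb import *
c=[.6652,-.1611];r=yaw(.228)
robot.command_gripper(1.0)
robot.move_pose([*c,.17],r);st("above")
print(robot.move_straight([*c,.038],v=.1,guard=8));robot.dwell(.1);st("low")
for g in(.68,.62,.57,.53):
    robot.command_gripper(g);robot.dwell(.05);st(f"g{g}")
snap("sq")
a=cv2.imread("pics/scene_sq.png")[150:250,300:430];cv2.imwrite("pics/q.png",cv2.resize(a,(650,500),interpolation=2))
```

```text
above 12.86 [ 0.6646 -0.163   0.1706] gap 1.004 F [-0.3 -0.2  0.3] M [-0.04 -0.02 -0.  ]
False
low 14.43 [ 0.6655 -0.1612  0.0386] gap 1.001 F [0.2 0.2 0.7] M [-0.02 -0.01 -0.01]
g0.68 14.87 [ 0.6652 -0.1611  0.038 ] gap 0.677 F [-0.7  0.2  0.4] M [-0.01  0.02  0.01]
g0.62 15.14 [ 0.665  -0.1613  0.038 ] gap 0.615 F [-2.1 -0.7  1.9] M [-0.2   0.58  0.  ]
g0.57 15.42 [ 0.6652 -0.1613  0.038 ] gap 0.573 F [-1.3 -1.9  1.8] M [-0.43  0.45  0.11]
g0.53 15.68 [ 0.6668 -0.1609  0.0386] gap 0.529 F [ 8.8 -0.9 -2.2] M [-0.29 -1.58  0.08]
```

View pics/q.png

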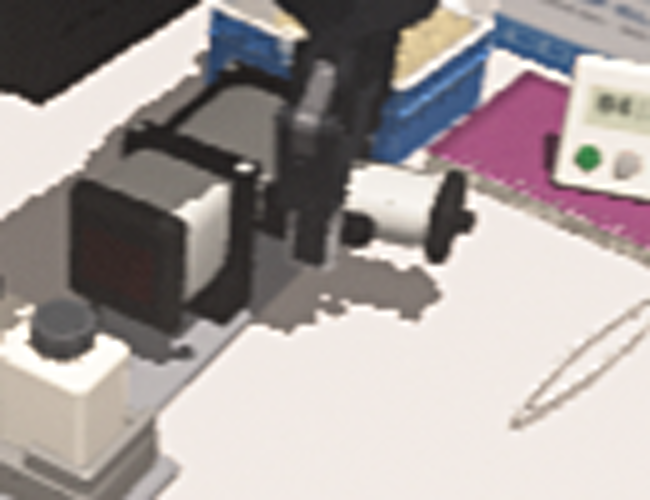

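The fingertip is on the trigger blade and the far finger has met the grip back (+9 N, arm pushed about 1.6 mm). I'll re-centre by 2 mm, squeeze home, hold, release and retreat.

Run:
```python
from rb import *
robot.move_straight([.6672,-.1606,.038],v=.03);st("recentre")
for g in(.5,.46,.42):
    robot.command_gripper(g);st(f"g{g}")
for _ in range(4):robot.dwell(.3);st("hold")
snap("hold")
robot.command_gripper(1.0);robot.dwell(.2);st("rel")
robot.move_straight([.6655,-.161,.2],v=.15)
robot.move_pose([.35,-.36,.30],yaw(0));robot.dwell(.3);st("away");snap("end")
A=cv2.resize(cv2.imread("pics/scene_hold.png")[160:250,300:390],(400,400),interpolation=2)
B=cv2.resize(cv2.imread("pics/top_end.png")[115:265,275:375],(267,400),interpolation=2)
cv2.imwrite("pics/e.png",np.hstack([A,B]))
d=cv2.absdiff(cv2.imread("pics/top0.png"),cv2.imread("pics/top_end.png")).max(2)
for n,(x,y,w,h) in dict(trigger=(325,135,50,35),tubedrop=(210,170,55,65),single=(370,250,40,35)).items():print(n,d[y:y+h,x:x+w].mean().round(1),d[y:y+h,x:x+w].max())
```

```text
recentre 16.03 [ 0.6669 -0.1609  0.038 ] gap 0.532 F [-4.6 -2.1  3.2] M [-0.45  1.03 -0.03]
g0.5 16.25 [ 0.668  -0.1607  0.0383] gap 0.499 F [ 4.4 -2.6 -0.3] M [-0.53 -0.77  0.18]
g0.46 16.47 [ 0.6684 -0.1607  0.0385] gap 0.486 F [ 8.7 -2.4  0.3] M [-0.64 -0.91  0.94]
g0.42 16.68 [ 0.6684 -0.1606  0.0385] gap 0.486 F [ 7.8 -2.2 -0.4] M [-0.72 -0.88  0.99]
hold 16.98 [ 0.6684 -0.1606  0.0385] gap 0.486 F [ 7.2 -3.3  0.9] M [-0.68 -0.93  0.91]
hold 17.28 [ 0.6684 -0.1607  0.0385] gap 0.489 F [ 7.5 -2.9  0.4] M [-0.72 -0.98  0.96]
hold 17.58 [ 0.6684 -0.1607  0.0385] gap 0.485 F [ 7.8 -3.5  0.8] M [-0.68 -0.88  0.96]
hold 17.88 [ 0.6684 -0.1607  0.0385] gap 0.487 F [ 7.9 -3.1 -0.6] M [-0.68 -0.97  0.93]
rel 18.69 [ 0.6672 -0.1606  0.038 ] gap 0.998 F [-0.1  0.5 -0. ] M [ 0.01 -0.03  0.02]
away 21.66 [ 0.3504 -0.3598  0.2998] gap 0.999 F [ 0.6 -0.   0.4] M [ 0.05  0.03 -0.  ]
trigger 1.2 6
tubedrop 1.0 5
single 41.2 105
```

View pics/e.png

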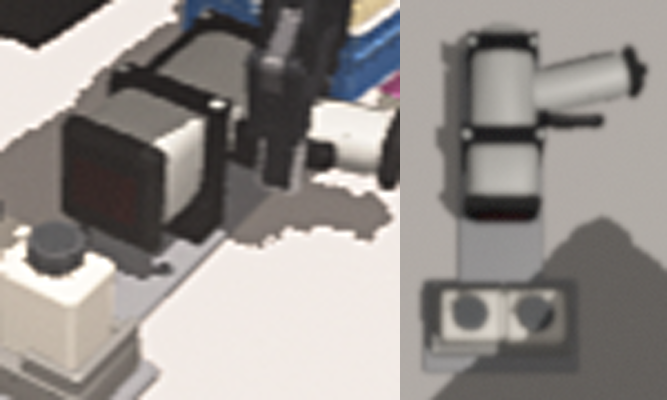

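The squeeze stalled at 0.486 (about 42–43 mm) even with 0.42 commanded, which is the hard stop, and it held for over 1.2 s. The trigger area now matches its first picture and the pack is seated. Handing in.

```bash
python3 -c "
from bench import robot
print(robot.hand_in())"
```

```text
the job is handed in; nothing more can be done
None
```

I seated the twin-cap pack in the nest with its barcode side towards the scanner window. I then squeezed the trigger home, let it spring back out and handed the job in. The clock read 21.7 s after the last move, and the hand-in reports no verdict.

- **Pack:** I lowered it under a force guard, which stopped it at tool height 0.0421 m; I expected 0.0426 m for a pack on the pocket floor. After release, the pictures show it level in the pocket. I never saw the label itself. I took it to be on the far side because the side facing the robot is plain.
- **Trigger:** The fingers stalled at about 42–43 mm apart although I commanded them tighter, so the trigger was against its stop. They stayed there for over 1.2 s. Afterwards the top view of the trigger area matched the first picture (largest difference 6 of 255).
- **Bystanders:** The dropper and tube area is unchanged (largest difference 5 of 255). The same check on the single-cap pack came back different (mean 41). I put that down to the arm and its shadow covering it, since the gripper was never near it, but I did not confirm it with a clear picture.
- **Position estimates:** The camera estimates disagreed by a few millimetres, up to about 8 mm for the nest and 16 mm for the pack between single-camera fits. I relied on the force-guarded descent and the finger contact instead, and re-centred by 2 mm during the squeeze.

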